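Earth an amplifier module, then hold it hard into the corner of the fixture

TASK

Pick up the finned amplifier module, earth it by pressing its underside down on the sprung round pad until the pad is fully depressed and keeping it down for about a second, then lay it flat on the plate of the corner fixture with its connector end pointing away from the short fence and its long side along the long fence. Press it into the corner so that it bears flush against both fences at once, and finish while still gripping it and pushing it against both: do not let go. Leave the screwdriver, the spare heat sink, the parts tray and the dummy load where they are.

Things in the scene. Friction and masses are not known exactly. Their poses are not given: they have to be found in the camera images.
- module: Amplifier module, 0.35 to 0.56 kg: flat aluminium housing 100 (x) x 70 (y) x 16 (z) mm; dark finned heat sink 70 (x) x 40 (y) mm centred on it, 16 to 52 mm above the underside (fins along x; its two outer fins are flat faces 40 mm apart: grip there). Two brass stubs on its -x end. Lies flat on the bench. Origin: centre of the underside; z up.
- connectors (a point): Tip of the module's connectors: midpoint between the ends of the two stubs (12 mm diameter, 14 mm long, 36 mm apart), 64 mm from the module's origin along its -x and 8 mm above its underside.
- earth_pad (a joint): Travel of the sprung earthing pad in m: 0 up, 0.010 fully depressed. It is preloaded: it starts to move at about 4 N, and 14 N takes it fully down, against a hard stop; it springs back when released.
- earth_pad_top (a point): Centre of the top face of the sprung earthing pad, a flat copper disc of 60 mm diameter, 28 mm above the bench when up and 18 mm when fully depressed; moves down with the pad.
- earth_pad_base: Fixed black square base of the earthing pad (with the pad it carries), 90 x 90 x 12 mm, standing on the bench. Origin: centre of its underside.
- fixture: Corner fixture fixed to the bench (with its two fences): steel plate 200 (x) x 150 (y) x 12 (z) mm. Origin: centre of the plate's underside; z up. The fences rise 16 mm above the plate. The seated module's origin lies at x = +36, y = -26, z = +12 mm in this frame, its x axis along the fixture's x axis.
- long_fence: Dark steel bar 200 x 14 x 16 mm on the plate, running along the fixture's x at its -y edge; its inner face is at y = -61 mm in the fixture's frame and looks to +y. Its origin and axes coincide with the fixture's.
- short_fence: Dark steel bar 14 x 110 x 16 mm on the plate, running along the fixture's y at its +x end, from y = -50 to +60 mm; its inner face is at x = +86 mm in the fixture's frame and looks to -x. Its origin and axes coincide with the fixture's.
- corner (a point): The point on the top of the plate where the inner faces of the two fences meet: x = +86, y = -61, z = +12 mm in the fixture's frame.
- screwdriver: Bystander: screwdriver 200 mm long lying on the bench, 26 mm thick; origin under its middle.
- spare_sink: Bystander: bare finned aluminium heat sink 80 x 60 x 30 mm without housing or connectors; origin at the centre of its underside.
- parts_tray: Bystander: open grey tray 100 x 130 x 35 mm; origin at the centre of its underside.
- dummy_load: Bystander: upright finned cylinder 54 mm in diameter, 86 mm tall with a brass connector on top; origin at the centre of its underside.

How it is judged:
By the outcome, as a careful person would: the job done as asked, in the order asked, and still so for the second after the job is handed in, while the arm keeps its last pose, push and grip.
It also fails if it takes over 56 s, if anything falls off the work surface, if the arm or the gripper's body presses on something with over 40 N, if the wrist force passes 120 N, or if a joint passes its speed limit or range.

ROBOT

A 6-joint arm with a two-finger parallel gripper is mounted at the origin on the work surface. World frame = base frame: x ahead of the robot, y to its left, z up, the work surface at z = 0. Lengths are in m, angles in degrees, forces in N, time in s.
With the tool pointing down it reaches from about 0.35 to 0.875 m from the base axis. Payload 4.2 kg.
Tool frame: the origin (TCP) lies between the finger pads; the fingertips stand 22 mm ahead of it and the grasp point (between the pads) lies 3 mm ahead of it (env.finger_overhang is the distance from the TCP to the fingertips, in m); z points along the fingers, y is the line along which they close (so a half turn about z gives the same grasp; the last joint's range is limited). The gripper opens to 87 mm and grips with 3 to 60 N. Pads are 19 mm wide; open, the fingers measure 117 mm over their backs; the gripper's body (75 mm by 190 mm) begins 51 mm behind the grasp point.
Start: joints at [82.941, 22.042, 0.453, 0, -68.411, -14.817], TCP at [0.233, 0.58, 0.245] pointing down, gripper open.
Joint ranges: [-179.83, 179.83], [-69.29, 118.12], [-61.27, 80.66], [-181.25, 117.63], [-171.15, -9.14], [-177.46, 177.46]. Speed limits (degrees/s): [159.86, 159.86, 180, 180, 180, 180].

INTERFACE

Orientations are given as [roll, pitch, yaw] about the fixed x, y, z axes, in that order (R = Rz(yaw) Ry(pitch) Rx(roll)).
In Python, from workcell import env gives the robot as it stands. Calls block until the motion is done:
- env.goto(position, orientation): joint-space move of the TCP to a pose.
- env.move_straight(position, rotation=None, rate=0.15, force_limit=None): straight line of the TCP; rotation=None keeps the orientation; rate is the mean speed in m/s. With force_limit (N) it stops when the force on the tool has changed by that much, and returns True; else False.
- env.set_joints(angles): joint-space move.
- env.gripper_to(opening, grasp_force=None): opening from 0.0 (shut) to 1.0 (fully open); grasp_force is the grip in N (None keeps the last); returns when the fingers have stopped.
- env.dwell(seconds).
- env.inverse_kinematics(position, orientation): joint angles nearest the present ones, or None.
- env.read_state(): the state.
- env.grab_frame(name): name is "scene" or "top" or "wrist"; returns a dict with "image" (480x640x3 uint8, blue, green, red), "fx", "fy", "cx", "cy" (pixels), "D" ([k1, k2, p1, p2, k3] as OpenCV has them; the pictures are not rectified), "position" and "orientation" of the camera in the world. Camera axes: x right, y up, looking along -z (the intrinsics and any distortion apply to the point x, -y, -z); pixel columns grow to the right and rows downward; lengths in m; the calibration is good to about 2 mm. A picture is of the moment at which its call begins. There is no depth.
A pose or a line that the arm cannot do raises env.Unreachable and nothing moves.
- env.close_job(): hands the job in; it is judged then, once.
The state is a dict: "clock": time; "joint_positions": joint angles; "qvel": joint speeds; "joint_torque": joint torques, N m; "position": TCP position; "tool_rot": TCP orientation; "force": force on the tool from outside, world axes, zero at the start; "wrist_torque": the same for the moment, N m; "opening": opening from 0.0 (shut) to 1.0 (fully open); "finger_force": force on a finger pad.
Only numpy, scipy, OpenCV 4.12 (cv2) and the standard library are available. Lean on these libraries where they do the work, as an engineer would, in place of code of your own. Each camera call takes 0.05 s, during which the arm holds its last target. There are 200 camera calls.

## Working session

There is one attempt and no reset: what is moved stays moved. The work goes in short steps, each a Python script; the robot and the scene stay as the last script left them, time stands still between calls to the robot, and variables do not carry over. Pictures are saved under pics/ and viewed, at most 10 in all, crops included, and the job is handed in when it is done.

```bash
ls; mkdir -p pics; cat > h.py <<'E'
import numpy as np, cv2
from scipy.spatial.transform import Rotation as R
from workcell import env
def cam(n):
    return env.grab_frame(n)
def ray(f,uv,z):
    """pixels (N,2) -> world points on plane z"""
    K=np.array([[f["fx"],0,f["cx"]],[0,f["fy"],f["cy"]],[0,0,1]],float)
    p=cv2.undistortPoints(np.array(uv,float).reshape(-1,1,2),K,np.array(f["D"],float))[:,0]
    d=np.c_[p[:,0],-p[:,1],-np.ones(len(p))]
    d=R.from_euler("xyz",f["orientation"],degrees=True).apply(d)
    o=np.array(f["position"]); t=(z-o[2])/d[:,2]
    return o+t[:,None]*d
def proj(f,P):
    K=np.array([[f["fx"],0,f["cx"]],[0,f["fy"],f["cy"]],[0,0,1]],float)
    q=R.from_euler("xyz",f["orientation"],degrees=True).inv().apply(np.atleast_2d(P)-np.array(f["position"]))
    q=q*[1,-1,-1]
    return cv2.projectPoints(q.reshape(-1,1,3),np.zeros(3),np.zeros(3),K,np.array(f["D"],float))[0][:,0]
E
python3 - <<'E'
from h import *
import pickle
F={n:cam(n) for n in("scene","top","wrist")}
pickle.dump(F,open("f0.pkl","wb"))
for n,f in F.items():
    cv2.imwrite(f"pics/{n}0.png",f["image"]); print(n,{k:v for k,v in f.items() if k!="image"})
s=env.read_state();print(s)
E
```

```text
pics
workcell.py
scene {'fx': 570.5607213889014, 'fy': 570.5607213889014, 'cx': 320.39668134477375, 'cy': 238.83386704596992, 'D': array([0.01984023, 0.        , 0.        , 0.        , 0.        ]), 'position': array([ 1.32307541, -0.80824914,  0.86062966]), 'orientation': array([52.71939128,  0.17174845, 41.83204924])}
top {'fx': 439.65458044292876, 'fy': 439.65458044292876, 'cx': 330.9629164687549, 'cy': 234.96172749549925, 'D': array([0.01088583, 0.        , 0.        , 0.        , 0.        ]), 'position': array([ 0.48520804, -0.01519284,  1.03909004]), 'orientation': array([  5.0643709 ,   0.42020738, -90.32317172])}
wrist {'fx': 403.2465853035348, 'fy': 403.2465853035348, 'cx': 320.60153802427436, 'cy': 239.33649773830774, 'D': array([-0.04684502,  0.        ,  0.        ,  0.        ,  0.        ]), 'position': array([0.30850508, 0.54953562, 0.38410231]), 'orientation': array([-1.71262882e+01, -8.37017250e-02, -1.11886585e+02])}
{'clock': 0.15, 'joint_positions': array([ 8.29412904e+01,  2.20791156e+01,  3.97065738e-01, -1.69860029e-02,
       -6.84112528e+01, -1.48152387e+01]), 'qvel': array([ 0.01401477, -0.09972886,  0.18345746,  0.1237166 , -0.00423588,
        0.06706989]), 'joint_torque': array([ 1.03079183e-04, -3.91051054e+01,  1.87587422e+01,  4.22236696e+00,
        1.23939090e-02, -1.36048943e-04]), 'position': array([0.23271155, 0.57961047, 0.24373143]), 'tool_rot': array([ 1.79905762e+02, -8.59848281e-03, -2.18802039e+01]), 'force': array([0.18762176, 0.07377516, 0.13102661]), 'wrist_torque': array([-0.00257738,  0.0296552 , -0.02930305]), 'finger_force': 0.0, 'opening': 1.004005017504067}
```

View pics/top0.png

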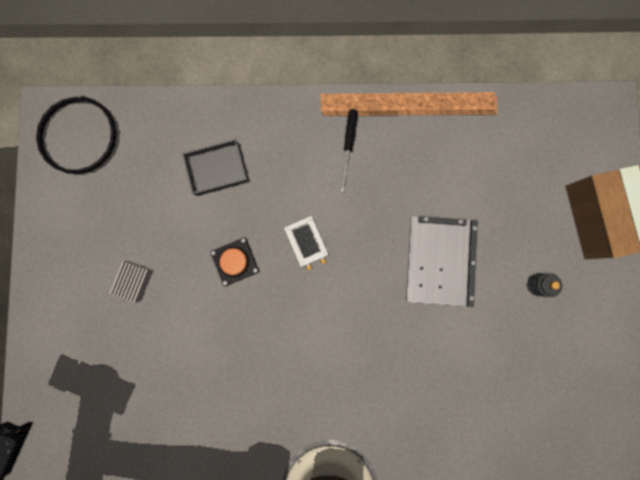

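View pics/scene0.png

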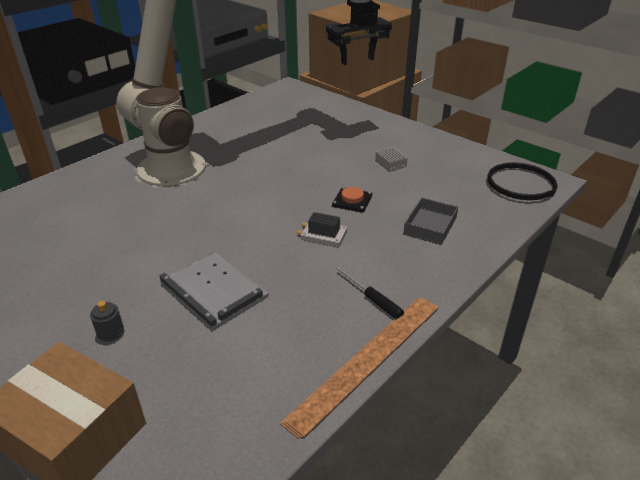

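The top view shows the module at (306,242) with its stubs at (315,265), the pad at (233,262), and the fixture plate at (442,261). The short fence runs along the top (far x) and the long fence along the right (-y). Next I'll get rough positions from this view and then closer wrist views.

```bash
cat >> h.py <<'E'
def look(target,yaw,h):
    """TCP pose (pointing down) putting the wrist camera's axis on target with TCP at height h"""
    rt=R.from_euler("xyz",[180,0,yaw],degrees=True); 
    s=env.read_state();f=env.grab_frame("wrist")
    r0=R.from_euler("xyz",s["tool_rot"],degrees=True)
    off=r0.inv().apply(np.array(f["position"])-s["position"])
    ax=r0.inv().apply(R.from_euler("xyz",f["orientation"],degrees=True).apply([0,0,-1]))
    o=rt.apply(off);a=rt.apply(ax)
    t=(target[2]-h-o[2])/a[2]
    p=np.array(target)-o-t*a; p[2]=h
    env.goto(p,[180,0,yaw]); env.dwell(.3)
    return env.grab_frame("wrist")
E
python3 - <<'E'
from h import *
import pickle
F=pickle.load(open("f0.pkl","rb"));f=F["top"]
mod=ray(f,[(306,242)],.03)[0];pad=ray(f,[(233,262)],.028)[0];fx=ray(f,[(442,261)],.02)[0]
print(mod,pad,fx, ray(f,[(315,265)],.008))
for i,(t,y) in enumerate([((mod+pad)/2,0),(fx,0)]):
    for yy in (y,-90,90,180):
        try: g=look(t,yy,.30);break
        except env.Unreachable as e: print(i,yy,e)
    print(i,yy,env.read_state()["position"],env.read_state()["clock"])
    pickle.dump(g,open(f"w{i}.pkl","wb"));cv2.imwrite(f"pics/w{i}.png",g["image"])
E
```

```text
[0.55877433 0.0492566  0.03      ] [0.51387505 0.21726    0.028     ] [ 0.51359456 -0.26427197  0.02      ] [[0.50627532 0.02961792 0.008     ]]
0 0 [0.581571   0.13325648 0.2999592 ] 2.6
1 0 [ 0.56181135 -0.26384936  0.30001996] 4.475
```

View pics/w0.png

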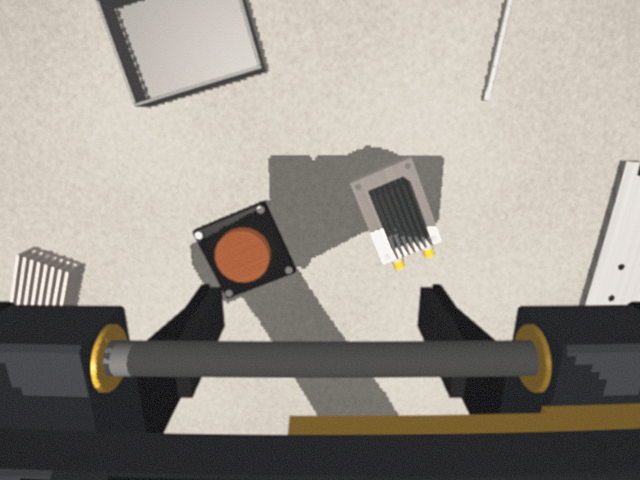

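View pics/w1.png

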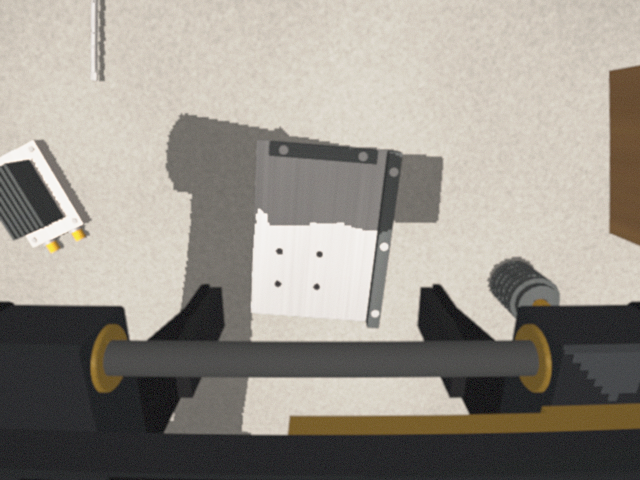

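w0 shows the module with housing corners at about (352,184), (410,158), (441,240) and (381,264), stub tips at (398,268) and (430,257), and the pad at (242,255). w1 shows the fixture with the short fence at the top (y≈152 px) and the long fence on the right, from (394,152) to (373,327). I'll zoom both for precise corners.

```bash
python3 - <<'E'
from h import *
import pickle
a=pickle.load(open("w0.pkl","rb"));b=pickle.load(open("w1.pkl","rb"))
c=np.zeros((600,800,3),np.uint8)
A=cv2.resize(a["image"][140:280,340:450],None,fx=2.8,fy=2.8,interpolation=cv2.INTER_CUBIC)
B=cv2.resize(b["image"][130:335,245:410],None,fx=2.8,fy=2.8,interpolation=cv2.INTER_CUBIC)
c[:A.shape[0],:A.shape[1]]=A;c[:B.shape[0],320:320+B.shape[1]]=B
cv2.imwrite("pics/crop.png",c)
h=cv2.cvtColor(a["image"],cv2.COLOR_BGR2HSV)
m=cv2.inRange(h,(3,130,80),(18,255,255));m[300:]=0
k=max(cv2.findContours(m,0,1)[0],key=cv2.contourArea);e=cv2.fitEllipse(k);print("pad px",e,ray(a,[e[0]],.028))
E
```

```text
pad px ((242.21786499023438, 254.64881896972656), (54.98100662231445, 55.92032241821289), 90.16183471679688) [[0.51859435 0.21851134 0.028     ]]
```

View pics/crop.png

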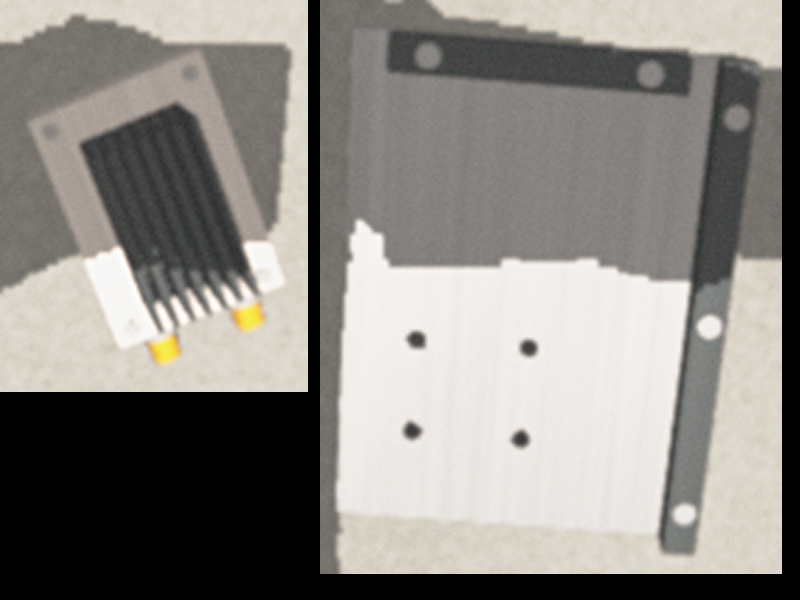

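The crop gives the housing corners at (28,122), (202,50), (284,285) and (122,349). The foot of the short fence runs from (388,70) to (690,95), and the foot of the long fence from (717,60) to (660,535). The plate's left edge runs from (350,28) to (337,515).

```bash
python3 - <<'E'
from h import *
import pickle
a=pickle.load(open("w0.pkl","rb"));b=pickle.load(open("w1.pkl","rb"))
pa=lambda L:np.array(L)/2.8+[340,140]
pb=lambda L:(np.array(L)-[320,0])/2.8+[245,130]
C=ray(a,pa([(28,122),(202,50),(284,285),(122,349)]),.016)[:,:2]
print("mod",C.mean(0),[np.linalg.norm(C[i]-C[(i+1)%4]) for i in range(4)])
ang=lambda v:np.degrees(np.arctan2(v[1],v[0]))
print("yaw",ang(C[0]-C[3]),ang(C[1]-C[2]),ang(C[0]-C[1])-90)
S=ray(b,pb([(388,70),(690,95)]),.012)[:,:2];L=ray(b,pb([(717,60),(660,535)]),.012)[:,:2];P=ray(b,pb([(350,28),(337,515)]),.012)[:,:2]
print("len short",np.linalg.norm(S[1]-S[0]),"yaw",ang(S[0]-S[1])-90,ang(L[0]-L[1]),ang(P[0]-P[1]))
t=np.linalg.solve(np.c_[S[1]-S[0],-(L[1]-L[0])],L[0]-S[0]);c=S[0]+t[0]*(S[1]-S[0]);print("corner",c)
y=np.radians(np.mean([ang(S[0]-S[1])-90,ang(L[0]-L[1])]));ux=np.array([np.cos(y),np.sin(y)]);uy=np.array([-ux[1],ux[0]])
print("plate width past long fence (exp .136)",(P-c)@uy, "P x (exp .014,-.186)",(P-c)@ux,"short ends (exp .121,.011)",(S-c)@uy)
Mo=c-.050*ux+.035*uy;print("seat origin",Mo,"yaw",np.degrees(y))
E
```

```text
mod [0.56186774 0.05071736] [np.float64(0.0696811635391558), np.float64(0.0994035185513158), np.float64(0.0685910386697059), np.float64(0.09974747900449787)]
yaw 23.511896679628027 22.88521929680287 22.888057292982978
len short 0.1137303824119244 yaw -4.607241679993578 -4.178051860471046 -4.1978102929083105
corner [ 0.59402903 -0.33167545]
plate width past long fence (exp .136) [0.13706749 0.13638485] P x (exp .014,-.186) [ 0.01476228 -0.18598357] short ends (exp .121,.011) [0.12233975 0.00861016]
seat origin [ 0.54685658 -0.2929487 ] yaw -4.3926467702323135
```

```bash
python3 - <<'E'
from h import *
def st(t):
    s=env.read_state();print(t,"t%.2f"%s["clock"],np.round(s["position"],4),np.round(s["tool_rot"],1),"F",np.round(s["force"],1),"M",np.round(s["wrist_torque"],2),"op %.3f ff %.1f"%(s["opening"],s["finger_force"]))
m=[.5619,.0507];r=[180,0,23.1]
env.gripper_to(1.0,55)
env.goto([*m,.14],r);env.move_straight([*m,.042],rate=.08);st("down")
env.gripper_to(0,55);st("grip")
env.move_straight([*m,.13],rate=.08);st("lift")
p=[.5186,.2185]
env.move_straight([*p,.13],rate=.15);env.move_straight([*p,.078],rate=.08);env.dwell(.3);st("over pad")
print(env.move_straight([*p,.050],rate=.012,force_limit=27));st("press")
for i in range(3): env.dwell(.5);st("hold")
E
```

```text
down t7.39 [0.5623 0.0509 0.0426] [ 1.80e+02 -1.00e-01  2.31e+01] F [-0.5  0.4  0.4] M [-0.04 -0.02 -0.02] op 1.000 ff 0.0
grip t8.24 [0.5619 0.0508 0.042 ] [-180.     0.    23.1] F [-1.6  0.9 -0.2] M [ 0.03 -0.02  0.  ] op 0.456 ff 55.0
lift t9.49 [0.5614 0.0506 0.1293] [-1.80e+02  1.00e-01  2.31e+01] F [ 0.5 -0.3 -3.5] M [-0.05 -0.05 -0.01] op 0.455 ff 55.0
over pad t11.90 [0.5188 0.2186 0.0785] [-1.80e+02 -1.00e-01  2.31e+01] F [-0.2 -0.1 -3.6] M [-0.03 -0.02 -0.01] op 0.456 ff 55.0
True
press t13.47 [0.5187 0.2186 0.0605] [179.9   0.   23.2] F [-2.9  0.2  9.4] M [-0.02  1.01 -0.  ] op 0.456 ff 55.0
hold t13.97 [0.5187 0.2186 0.0608] [179.9  -0.   23.2] F [-2.8 -0.5  9.6] M [-0.06  0.91 -0.03] op 0.452 ff 55.0
hold t14.47 [0.5187 0.2186 0.0608] [179.9  -0.   23.2] F [-1.7  0.6  8.7] M [-0.09  0.9  -0.03] op 0.453 ff 55.0
hold t14.97 [0.5187 0.2186 0.0608] [179.9  -0.   23.2] F [-2.1 -0.1 10. ] M [-0.07  0.96 -0.02] op 0.458 ff 55.0
```

```bash
cat >> h.py <<'E'
def st(t):
    s=env.read_state();print(t,"t%.2f"%s["clock"],np.round(s["position"],4),np.round(s["tool_rot"],1),"F",np.round(s["force"],1),"M",np.round(s["wrist_torque"],2),"op %.3f ff %.1f"%(s["opening"],s["finger_force"]))
E
python3 - <<'E'
from h import *
f=cam("scene");w=cam("wrist")
u,v=proj(f,[.5187,.2186,.04])[0].astype(int);print(u,v)
A=cv2.resize(f["image"][v-60:v+60,u-80:u+80],(800,600),interpolation=cv2.INTER_CUBIC)
cv2.imwrite("pics/press.png",A)
E
```

```text
353 188
```

View pics/press.png

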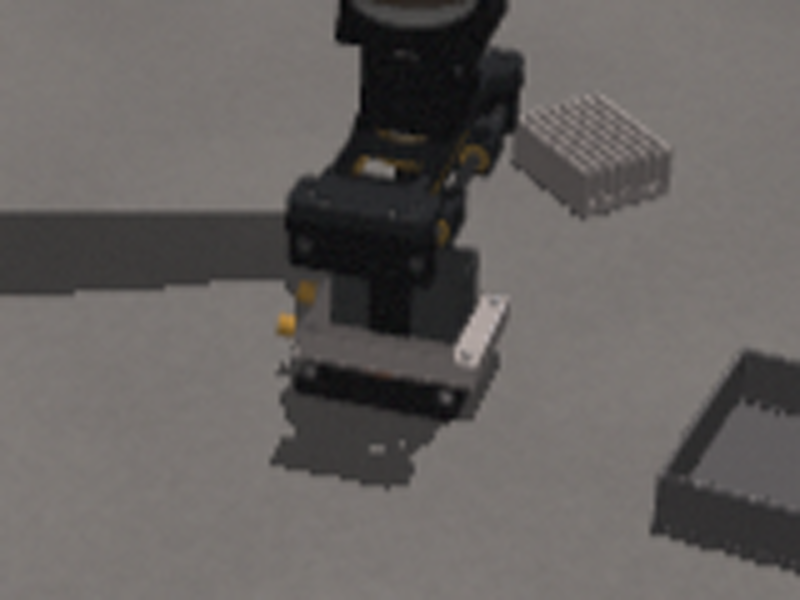

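The module sits over the pad base and looks close to level (edge from (300,345) to (460,380)). Holding force is only about 13 N, just short of full depression, so I'll press further.

```bash
python3 - <<'E'
from h import *
p=[.5186,.2185]
for z in (.059,.0575,.056,.0545,.053):
    env.move_straight([*p,z],rate=.02,force_limit=25);env.dwell(.2);st(z)
    if env.read_state()["force"][2]>22: break
env.dwell(.6);st("h");env.dwell(.7);st("h")
E
```

```text
0.059 t15.53 [0.5189 0.2187 0.0606] [1.799e+02 1.000e-01 2.320e+01] F [-4.  -0.8  8. ] M [-0.23  1.33 -0.09] op 0.453 ff 55.0
0.0575 t15.97 [0.5189 0.2187 0.0599] [1.799e+02 1.000e-01 2.320e+01] F [-6.3 -1.2 13.6] M [-0.28  1.87 -0.01] op 0.455 ff 55.0
0.056 t16.43 [0.519  0.2188 0.0598] [1.799e+02 1.000e-01 2.320e+01] F [-8.7 -1.8 21.1] M [-0.48  2.74 -0.06] op 0.456 ff 55.0
0.0545 t16.88 [0.5191 0.2188 0.0598] [1.799e+02 1.000e-01 2.320e+01] F [-10.6  -2.1  30. ] M [-0.59  3.64 -0.05] op 0.457 ff 55.0
h t17.48 [0.5191 0.2188 0.0598] [1.799e+02 1.000e-01 2.320e+01] F [-11.2  -2.3  29.9] M [-0.61  3.68 -0.08] op 0.454 ff 55.0
h t18.18 [0.5191 0.2188 0.0598] [1.799e+02 1.000e-01 2.320e+01] F [-10.5  -1.9  29.9] M [-0.58  3.6  -0.11] op 0.456 ff 55.0
```

The hard stop is reached: z stays at 0.0598 with about 34 N, held for more than 1.3 s. Now lift and carry it to the fixture.

```bash
cat >> h.py <<'E'
Y=-4.3;ux=np.array([np.cos(np.radians(Y)),np.sin(np.radians(Y))]);uy=np.array([-ux[1],ux[0]])
seat=np.array([.5469,-.2929])
def tgt(dx,dy,z): return [*(seat+dx*ux+dy*uy),z]
def loc():
    s=env.read_state();d=s["position"][:2]-seat
    F=s["force"];print("   loc mm",np.round(1e3*np.array([d@ux,d@uy]),2),"z %.4f"%s["position"][2],"yaw %.2f"%s["tool_rot"][2],"F",np.round([F[:2]@ux,F[:2]@uy,F[2]],1),"M",np.round(s["wrist_torque"],2),"t%.1f"%s["clock"],"op %.3f"%s["opening"])
E
python3 - <<'E'
from h import *
env.move_straight([.5186,.2185,.13],rate=.1);st("up")
env.move_straight(tgt(-.014,.012,.13),[180,0,Y],rate=.2)
env.move_straight(tgt(-.014,.012,.064),rate=.1);env.dwell(.3);loc()
print(env.move_straight(tgt(-.014,.012,.048),rate=.012,force_limit=12));env.dwell(.2);loc()
f=cam("scene")
u,v=proj(f,[*seat,.04])[0].astype(int)
cv2.imwrite("pics/place.png",cv2.resize(f["image"][v-60:v+60,u-80:u+80],(800,600),interpolation=cv2.INTER_CUBIC))
E
```

```text
up t19.08 [0.518  0.2182 0.1289] [179.9   0.3  23.1] F [-0.3 -0.1 -3.3] M [-0.02 -0.09  0.01] op 0.453 ff 55.0
   loc mm [-13.74  11.94] z 0.0646 yaw -4.30 F [-0.1 -1.2 -4.7] M [-0.07 -0.07 -0.02] t22.8 op 0.455
True
   loc mm [-14.    12.01] z 0.0540 yaw -4.27 F [-0.5  0.4  6.1] M [ 0.18 -0.06 -0.03] t23.9 op 0.455
```

View pics/place.png

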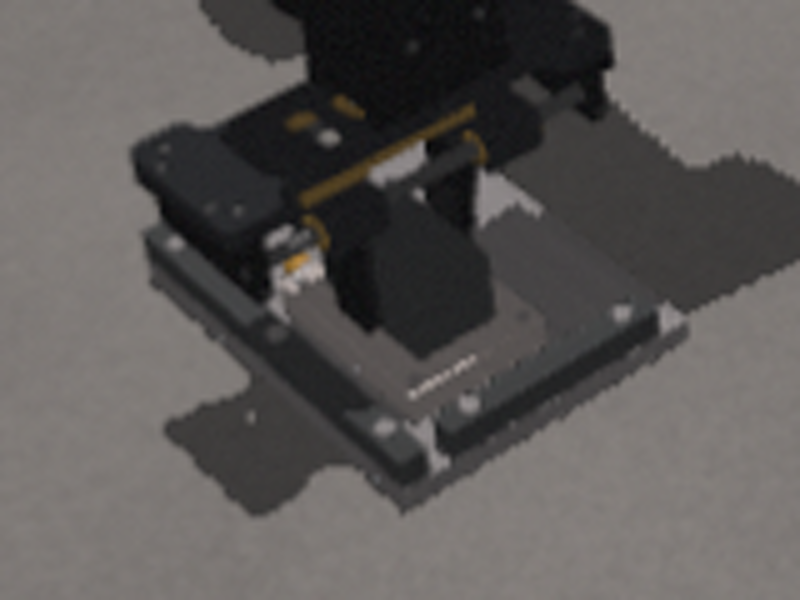

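The module lies on the plate inside the corner (housing at about (400,350)), parallel to both fences and with a small gap to each. I'll slide it against the fences.

```bash
python3 - <<'E'
from h import *
print(env.move_straight(tgt(-.014,-.004,.0537),rate=.012,force_limit=12));env.dwell(.2);loc()
d=env.read_state()["position"][:2]-seat; dy=d@uy
print(env.move_straight(tgt(.006,dy-.001,.0537),rate=.012,force_limit=12));env.dwell(.2);loc()
E
```

```text
True
   loc mm [-13.57   0.59] z 0.0540 yaw -4.38 F [ 0.5 -1.   2.1] M [-0.61 -0.02 -0.17] t25.2 op 0.455
True
   loc mm [0.69 0.45] z 0.0542 yaw -4.40 F [-0.9  3.1  3.9] M [ 0.42 -0.11 -0.14] t26.7 op 0.454
```

```bash
python3 - <<'E'
from h import *
for k in (1,2,3):
    env.move_straight(tgt(.0007+.001*k,.0005-.001*k,.0537),[180,0,Y],rate=.02,force_limit=30);env.dwell(.3);loc()
E
```

```text
loc mm [0.54 0.58] z 0.0540 yaw -4.33 F [-3.4  5.3  8.2] M [ 1.25  0.75 -0.24] t27.2 op 0.452
   loc mm [0.6  0.48] z 0.0540 yaw -4.34 F [-5.9  7.8 10.5] M [ 2.36  1.19 -0.21] t27.8 op 0.456
   loc mm [0.62 0.37] z 0.0541 yaw -4.35 F [-7. 13. 13.] M [ 3.51  1.59 -0.19] t28.3 op 0.459
```

```bash
python3 - <<'E'
from h import *
for dyaw in (.5,0,-.5,-1):
    print(dyaw);env.move_straight(tgt(.0042,-.0025,.0541),[180,0,Y+dyaw],rate=.02,force_limit=30);env.dwell(.3);loc()
f=cam("scene")
u,v=proj(f,[*(seat+.02*ux-.02*uy),.03])[0].astype(int)
cv2.imwrite("pics/fit.png",cv2.resize(f["image"][v-45:v+45,u-60:u+60],(800,600),interpolation=cv2.INTER_CUBIC))
E
```

```text
0.5
   loc mm [0.67 0.38] z 0.0540 yaw -4.00 F [-8.6 11.7 12.4] M [ 3.26  1.67 -0.71] t28.9 op 0.454
0
   loc mm [0.72 0.36] z 0.0541 yaw -4.33 F [-8.3 12.2 12.6] M [ 3.33  1.69 -0.06] t29.4 op 0.457
-0.5
   loc mm [0.8 0.4] z 0.0541 yaw -4.70 F [-7.7 11.5 11.7] M [3.33 1.65 0.42] t30.0 op 0.451
-1
   loc mm [0.76 0.4 ] z 0.0541 yaw -5.05 F [-7.9 11.  11.7] M [3.45 1.67 0.88] t30.5 op 0.456
```

View pics/fit.png

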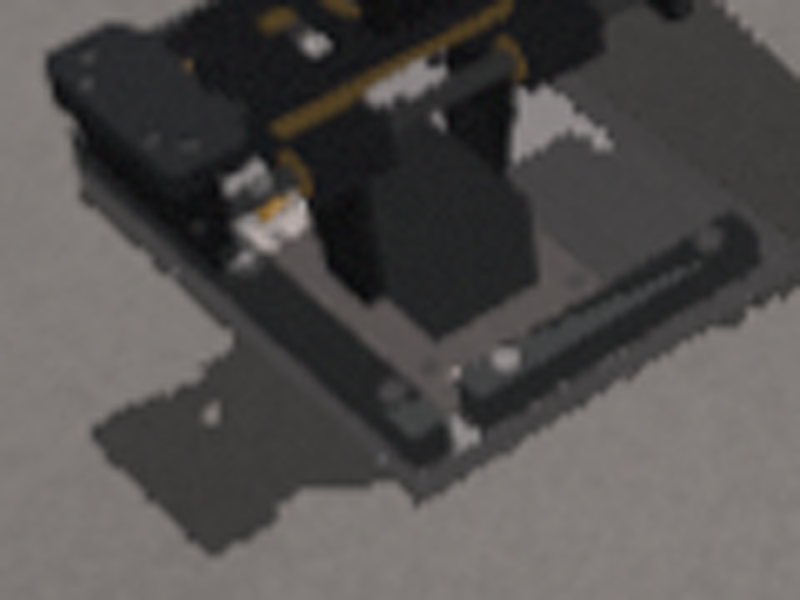

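The housing meets both fences: the long one along (250,270)–(440,390) and the short one along (460,370)–(600,280), with no visible gap. The yaw moment crosses zero near -4.35°, so I'll set that yaw, firm up the push and hand in.

```bash
python3 - <<'E'
from h import *
env.move_straight(tgt(.0055,-.003,.0533),[180,0,Y],rate=.01,force_limit=35);env.dwell(.5);loc();st("")
env.dwell(.7);loc()
E
```

```text
loc mm [0.84 0.26] z 0.0540 yaw -4.37 F [-10.9  13.2  18.3] M [ 3.94  2.62 -0.3 ] t31.4 op 0.453
 t31.39 [ 0.5478 -0.2927  0.054 ] [-179.7    0.6   -4.4] F [-9.8 14.  18.3] M [ 3.94  2.62 -0.3 ] op 0.453 ff 55.0
   loc mm [0.87 0.27] z 0.0540 yaw -4.36 F [-10.5  13.7  17.6] M [ 3.91  2.61 -0.3 ] t32.1 op 0.452
```

```bash
python3 - <<'E'
from h import *
env.move_straight(tgt(.0055,-.003,.0533),[179.75,-.5,Y+-.15],rate=.01,force_limit=35);env.dwell(.5);loc();st("")
s=env.read_state();F=s["force"]
if F[:2]@ux<-7 and F[:2]@uy>8 and F[2]>5: env.dwell(.3);loc();print(env.close_job())
E
```

```text
loc mm [0.72 0.33] z 0.0539 yaw -4.47 F [-11.   13.9  18.6] M [ 4.4   2.71 -0.08] t32.8 op 0.451
 t32.84 [ 0.5476 -0.2926  0.0539] [-1.8e+02  1.0e-01 -4.5e+00] F [-10.   14.7  18.6] M [ 4.4   2.71 -0.08] op 0.451 ff 55.0
   loc mm [0.77 0.35] z 0.0539 yaw -4.47 F [-10.5  13.4  18.6] M [ 4.43  2.69 -0.06] t33.1 op 0.453
the job is handed in; nothing more can be done
None
```

The module was earthed with the pad on its hard stop for over 1.3 s, then pressed into the corner against both fences (about 10 N on the short one, 13 N on the long one). I handed it in at 33.1 s, still gripped and pushing, and never gripped or moved the bystanders; the hand-in gave no verdict.

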